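# Put the last cheese wedge away in the keeper's spring drawer

## Task

Put the last wedge of cheese away: press the red release key on top of the wooden cheese keeper so that its drawer pops out, lay the wedge from the board flat in the gap between the others, head to tail with its neighbours, and push the drawer home until it clicks and stays shut. Keep the other three wedges in their places in the drawer and leave the mug, the glass and the peeler where they are.

Things in the scene. Friction and masses are not known exactly. Their poses are not given: they have to be found in the camera images.
- keeper: fixed wooden cheese keeper (drawer cabinet) 150 mm deep, 132 mm wide, 86 mm high; origin at the centre of its underside, x axis pointing into it from its front, z up; place and heading vary. The drawer comes out of its front along -x.
- release_top (a point): centre of the top of the red release key (22 mm along x, 48 mm along y), 98 mm above the worktop when up, 12 mm proud of the keeper's top, by its front edge, off centre. Press straight down: travel 9 mm, about 6 to 8 N to let go; the drawer is free after 4 to 6 mm, then the key springs up. Axes as the keeper's.
- release (a joint): depth the release key is pressed, m: 0 up, 0.009 fully down. A closing drawer dips it by about 6 mm and it snaps up again at the click.
- drawer (a joint): how far the drawer is out, m: 0 latched shut, 0.115 fully out, -0.004 hard stop. A damped spring drives it out (6 N when shut, 1.6 N when out, within 1.5 s). To shut it, push the front in to the hard stop (10 to 15 N at the end), past the click; let go, it comes back 4 mm to 0 and stays. If it has not clicked it comes out again.
- drawer_front (a point): centre of the outer face of the wooden drawer front, on its steel push plate (front 128 mm wide along y, 10 to 80 mm above the worktop), 45 mm up; moves with the drawer. x axis points into the keeper (pushing direction), z up.
- drawer_gap (a point): centre of the empty place in the drawer, at mid-height of a wedge lying there, 44 mm above the worktop (tray floor 20 mm above it); moves with the drawer, axes as drawer_front. The wedge belongs here turned by pi about z from these axes: thick end to +y. 2.5 mm play each side. The tray's side rails rise 12 mm from its floor, at y = 35 to 38 mm either side: fingers hold the wedge's ends above them.
- wedge_loose_mid (a point): centre (half-way up) of the loose cheese wedge, flat on the board, heading varies widely: 64 mm long (its y axis), 48 mm high, 90 g, z up. From above: thick end with brown rind, 38 mm wide, at y = -32 mm; thin end 14 mm wide at y = +32; straight side at x = -13, slanting side from x = +25 (thick end) to +1 (thin end). Grip it across the parallel end faces, 64 mm apart.
- wedge_loose_heel (a point): centre of the thick, rind-covered end face of the loose wedge
- wedge_front_mid (a point): centre (half-way up) of the wedge nearest the drawer front, in front of the gap; same shape and axes as the loose wedge, heading as the drawer (thick end to the drawer's -y). Centre 28.5 mm in front of the gap's centre.
- wedge_third_mid (a point): centre of the wedge just behind the gap, same shape, heading as the drawer (thick end to -y). Centre 28.5 mm behind the gap's centre. The wedges in the drawer are loose and can shift by some mm.
- wedge_rear_mid (a point): centre of the rearmost wedge, same shape, turned by pi (thick end to +y). Centre 55.5 mm behind the gap's centre.
- board: wooden chopping board under the loose wedge, 230 x 130 x 14 mm, fixed; origin at the centre of its underside
- mug: white spotted mug, 78 x 114 x 93 mm, standing; origin at the centre of its underside; bystander
- glass: clear drinking glass, 81 mm wide, 93 mm high, standing; origin at the centre of its underside; bystander
- peeler: peeler lying flat, 170 x 25 x 18 mm; origin at the centre of its underside; bystander
There are look-alikes about, which are no part of the job. What is shaped like the part that bears wedge_loose_mid but green is not meant.

How it is judged:
By the outcome, as a careful person would: the job done as asked, in the order asked, and still so for the second after the job is handed in, with the robot touching nothing.
It also fails if it takes over 72 s, if anything falls off the work surface, if the arm or the gripper's body presses on something with over 40 N, if the wrist force passes 120 N, or if a joint passes its speed limit or range.

## Robot

A 7-joint arm with a two-finger parallel gripper is mounted at the origin on a cart in front of the work surface, level with it; the furniture and walls round the work are solid. World frame = base frame: x ahead of the robot, y to its left, z up, the work surface at z = 0. Lengths are in m, angles in degrees, forces in N, time in s.
With the tool pointing down it reaches from about 0.425 to 0.875 m from the base axis. Payload 4.7 kg.
Tool frame: the origin (TCP) lies at the very end of the fingers, on their centre line; the grasp point (between the pads) lies 19 mm behind it; z points along the fingers, y is the direction in which the jaws open and shut (so a half turn about z gives the same grasp; the last joint's range is limited). The gripper opens to 87 mm and grips with 3 to 60 N. Pads are 19 mm wide; open, the fingers measure 117 mm over their backs; the gripper's body (75 mm by 190 mm) begins 51 mm behind the grasp point.
Start: joints at [-63.707, 18.392, -4.016, 83.108, 1.295, 78.541, -3.26], TCP at [0.28, 0.587, 0.223] pointing down, gripper open.
Joint ranges: [-163.93, 163.93], [-17.29, 119.83], [-79.2, 71.16], [3.27, 140.29], [-89.18, 269.18], [5.43, 117.66], [-154.24, 154.24]. Speed limits (degrees/s): [147.25, 147.25, 180, 180, 180, 180, 180].

## Interface

Orientations are given as [roll, pitch, yaw] about the fixed x, y, z axes, in that order (R = Rz(yaw) Ry(pitch) Rx(roll)).
In Python, from cell import env gives the robot as it stands.
- The arm moves only by the tool servo_tool, never from a script. Its argument "increments" is a list that holds one entry, the list of rows, each a list of 7 numbers: the shift along the tool's x, y, z in m, then the turn, a rotation vector about the tool's x, y, z in degrees, then the opening, from -1 (shut) to 1 (fully open). In form: [[[dx, dy, dz, rx, ry, rz, fingers], ...]]. A call has 1 to 20 rows; each row is the pose to reach, as a shift and turn from the pose commanded when the call began, along the tool's axes at that moment; what a row does not reach only later rows make up. A row lasts 1/10 s, in which the tool goes at most 50 mm and 8.59 degrees, less where a joint would pass 70% of its speed; a pose out of reach is approached as far as the arm can. A call with a gripper value outside its range is refused whole. The fingers move at their own pace and stop on an object; "squeeze" is the grip in N (left out, the last holds). Time passes only in rows, so rows that repeat a pose let the fingers close. It gives the time, the measured TCP pose, the force and the opening at its end, in the units of the state.
- env.get_obs(): the state, without advancing time (a new reading comes with each control period).
- env.read_camera(name): name is "scene" or "top"; returns a dict with "frame" (420x560x3 uint8, blue, green, red), "intrinsics" (3x3 intrinsics, pixels), "D" ([k1, k2, p1, p2, k3] as OpenCV has them; the pictures are not rectified), "rvec" (rotation vector, rad) and "tvec" (3), from world to camera coordinates, as OpenCV has them. Camera axes: x right, y down, z forward; pixel columns grow to the right and rows downward; lengths in m; the calibration is good to about 2 mm. A picture is of the moment at which its call begins. There is no depth.
- env.sign_off(): hands the job in, once; it reports no verdict.
The state is a dict: "time_s": time; "qpos": joint angles; "joint_velocities": joint speeds; "effort": joint torques, N m; "tool_pos": TCP position; "tool_rot": TCP orientation; "force": force on the tool from outside, world axes, zero at the start; "wrist_torque": the same for the moment, N m; "grip_width": finger opening in m.
Only numpy, scipy, OpenCV 4.12 (cv2) and the standard library are available. Lean on these libraries where they do the work, as an engineer would, in place of code of your own. Each camera call takes 0.05 s, during which the arm holds its last target.

## Working session

There is one attempt and no reset: what is moved stays moved. The work goes in short steps, Python scripts to look and compute and a tool call to move; the robot and the scene stay as the last step left them, time stands still between calls to the robot, and variables do not carry over. Pictures are saved under pics/ and viewed, and the job is handed in when it is done.

Besides the shell and the picture viewer there is one more tool, called after "Emit:" as a command line: name --argument value ..., lists and objects as JSON in quotes. servo_tool: Moves the arm, as the interface text tells. Its arguments: {"type":"object","properties":{"increments":{"type":"array","items":{"type":"array","items":{"type":"array","items":{"type":"number"}}}},"squeeze":{"type":"number"}},"required":["increments"]}

```bash
ls; mkdir -p pics; python3 - <<'E'
from cell import env
import cv2,json
o=env.get_obs();print(o)
for n in("scene","top"):
    c=env.read_camera(n);cv2.imwrite(f"pics/{n}0.png",c["frame"])
    print(n,c["intrinsics"],c["D"],c["rvec"],c["tvec"])
E
```

```text
pics
{'time_s': 0.0, 'qpos': array([-63.7085045 ,  18.43845911,  -4.01430037,  83.1737923 ,
         1.2943728 ,  78.54012009,  -3.26092283]), 'joint_velocities': array([ 0.02876092,  0.03404839, -0.01458963, -0.00912742, -0.05652693,
        0.03194853,  0.12830115]), 'effort': array([-7.37457549e-05, -4.91287887e+01, -4.03820481e-01, -3.12530994e+01,
       -6.38653035e-02,  4.40971262e-02,  1.84096075e-04]), 'tool_pos': array([0.27948614, 0.58624632, 0.22147786]), 'tool_rot': array([-1.79892829e+02,  5.45337724e-03,  1.54516018e+02]), 'force': array([-0.06221262,  0.34326542, -0.5282836 ]), 'wrist_torque': array([ 0.00336668, -0.00237551,  0.03003581]), 'grip_width': 0.08654691918037243}
scene [[516.35082825   0.         284.27381605]
 [  0.         516.35082825 216.35310788]
 [  0.           0.           1.        ]] [-0.02199598  0.          0.          0.          0.        ] [ 2.11016876 -0.7715313   0.37369891] [-0.46533291  0.2897682   0.74427703]
top [[464.68742747   0.         282.08143946]
 [  0.         464.68742747 206.60394334]
 [  0.           0.           1.        ]] [-0.13289272  0.          0.          0.          0.        ] [ 2.10565806 -2.14778973  0.22666017] [-0.05502813  0.5889871   1.00059296]
```

View pics/scene0.png

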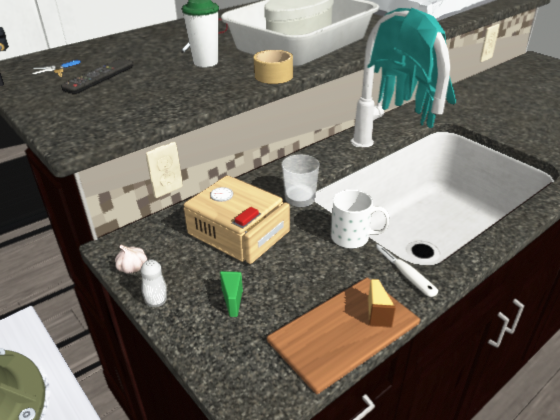

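View pics/top0.png

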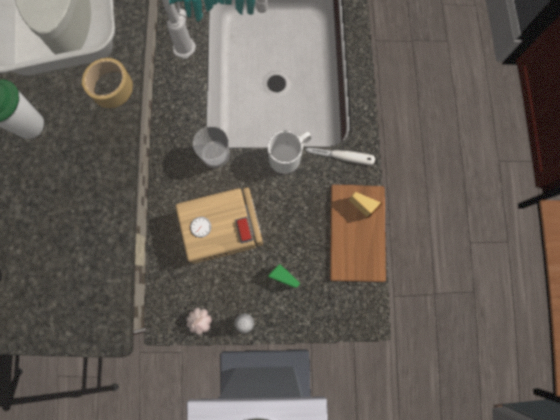

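```bash
cat > h.py <<'E'
import numpy as np,cv2
from cell import env
def cam(n):
    c=env.read_camera(n);c["R"]=cv2.Rodrigues(np.array(c["rvec"],float))[0];c["t"]=np.array(c["tvec"],float).reshape(3);return c
def proj(c,P):
    return cv2.projectPoints(np.array(P,float).reshape(-1,1,3),np.array(c["rvec"],float),c["t"],c["intrinsics"],np.array(c["D"],float))[0].reshape(-1,2)
def onz(c,uv,z):
    u=cv2.undistortPoints(np.array(uv,float).reshape(-1,1,2),c["intrinsics"],np.array(c["D"],float)).reshape(-1,2)
    C=-c["R"].T@c["t"]; d=np.c_[u,np.ones(len(u))]@c["R"]
    zz=np.broadcast_to(z,len(u))
    return C+d*((zz-C[2])/d[:,2])[:,None]
def crop(c,x0,y0,w,h,s,fn,marks=()):
    f=c["frame"].copy()
    im=cv2.resize(f[y0:y0+h,x0:x0+w],None,fx=s,fy=s,interpolation=cv2.INTER_CUBIC)
    for k in range(0,w,20):
        cv2.putText(im,str(x0+k),(k*s,8),0,0.3,(255,255,255),1);cv2.line(im,(k*s,10),(k*s,14),(255,255,255),1)
    for k in range(0,h,20):
        cv2.putText(im,str(y0+k),(0,k*s+4),0,0.3,(255,255,255),1);cv2.line(im,(18,k*s),(24,k*s),(255,255,255),1)
    for m in marks:
        cv2.circle(im,(int((m[0]-x0+.5)*s),int((m[1]-y0+.5)*s)),2,(255,0,255),-1)
    cv2.imwrite(fn,im)
E
python3 - <<'E'
from h import *
t=cam("top");s=cam("scene")
for c in(t,s): print(proj(c,[[.28,.587,.223],[.3,.3,0],[.6,.3,0],[.6,-.3,0],[0,0,0]]).round(), -c["R"].T@c["t"])
crop(t,165,140,230,160,3,"pics/t1.png")
crop(s,170,170,130,95,6,"pics/s1.png")
crop(s,330,260,100,80,6,"pics/s2.png")
E
```

```text
[[-46. 350.]
 [127. 336.]
 [131. 209.]
 [378. 205.]
 [258. 467.]] [ 0.38295953 -0.04617761  1.09650801]
[[ -6.  93.]
 [ 80. 232.]
 [201. 181.]
 [396. 331.]
 [-35. 415.]] [ 0.09212548 -0.62169027  0.6778368 ]
```

View pics/t1.png

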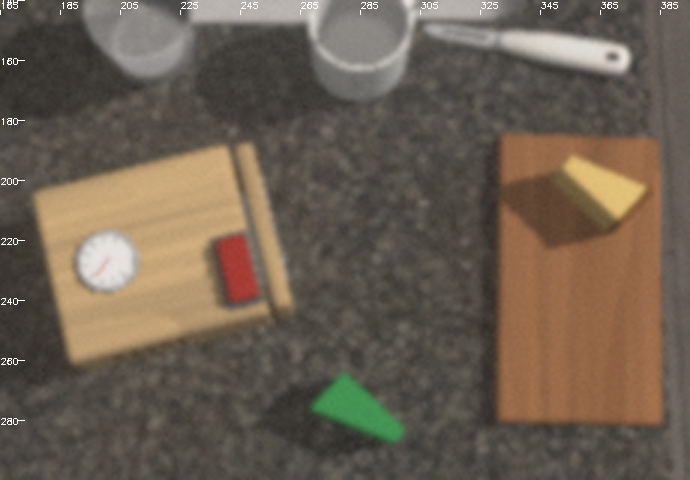

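View pics/s1.png

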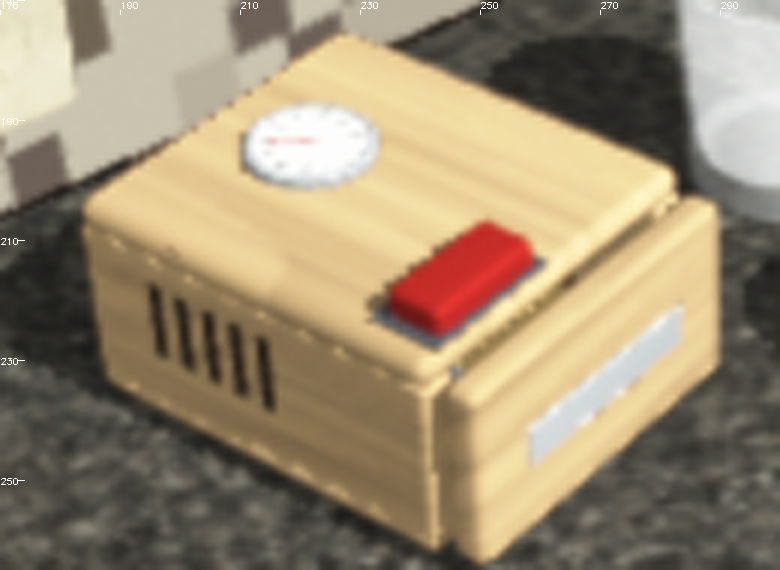

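View pics/s2.png

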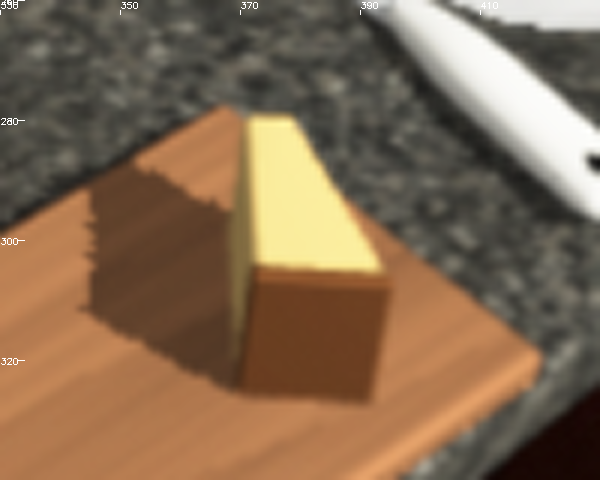

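```bash
cat > fit.py <<'E'
from h import *
from scipy.optimize import least_squares
def place(p,L):
    L=np.array(L,float);c,s=np.cos(p[2]),np.sin(p[2])
    return np.c_[p[0]+c*L[:,0]-s*L[:,1],p[1]+s*L[:,0]+c*L[:,1],L[:,2]]
def fit(obs,p0):
    # obs: list of (cam,local pts,pix)
    f=lambda p:np.concatenate([(proj(c,place(p,L))-np.array(q)).ravel() for c,L,q in obs])
    r=least_squares(f,p0,loss='soft_l1');return r.x,f(r.x).reshape(-1,2)
WT=lambda z:[[1,32,z],[-13,32,z],[-13,-32,z],[25,-32,z]] # thin slant, thin straight, thick straight, thick slant
E
python3 - <<'E'
from fit import *
t=cam("top");s=cam("scene")
z=.062
W=np.array(WT(0))*1e-3;W[:,2]=z
# scene: thin left, thin right, thick left, thick right
S=[(371.3,279.5),(378.8,279.5),(373,304.7),(394,305)]
T=[(351.7,197.3),(355.7,191.3),(380.7,202.3),(369.2,213)]
print("S",onz(s,S,z).round(4));print("T",onz(t,T,z).round(4))
for name,perm in(("straight-left",[1,0,2,3]),("straight-right",[0,1,3,2])):
    L=W[perm]
    # scene order thin L, thin R, thick L, thick R ; top order thin-left, thin-top, thick right, thick bottom
    for y0 in np.radians([-150,-60,30,120]):
        p,r=fit([(s,L,S)],[.5,-.25,y0]); print(name,p[:2].round(4),np.degrees(p[2]).round(1),np.abs(r).max().round(2))
# keeper: top corners z=.086 in top view
K=[(238-0,0)]
E
```

```text
S [[ 0.608  -0.2295  0.062 ]
 [ 0.6177 -0.2378  0.062 ]
 [ 0.5672 -0.2705  0.062 ]
 [ 0.5924 -0.2929  0.062 ]]
T [[ 0.6058 -0.2266  0.062 ]
 [ 0.6198 -0.2366  0.062 ]
 [ 0.5929 -0.2932  0.062 ]
 [ 0.5685 -0.265   0.062 ]]
straight-left [ 0.5969 -0.2575] -45.7 1.99
straight-left [ 0.5969 -0.2575] -45.7 1.99
straight-left [ 0.5969 -0.2575] -45.7 1.99
straight-left [ 0.5969 -0.2575] -45.7 1.99
straight-right [ 0.6041 -0.2649] -29.7 34.05
straight-right [ 0.6041 -0.2649] -29.7 34.05
straight-right [ 0.6041 -0.2649] -29.7 34.05
straight-right [ 0.6359 -0.223 ] 107.6 50.02
```

```bash
python3 - <<'E'
from fit import *
t=cam("top");s=cam("scene")
z=.062
W=np.array(WT(0))*1e-3;W[:,2]=z
S=[(371.3,279.5),(378.8,279.5),(373,304.7),(394,305)]
T=[(351.7,197.3),(355.7,191.3),(380.7,202.3),(369.2,213)]
p,r=fit([(s,W[[1,0,2,3]],S),(t,W[[1,0,3,2]],T)],[.59,-.26,-.75]);print(p,np.degrees(p[2]),r.round(1))
crop(t,165,170,110,100,7,"pics/t2.png")
crop(t,330,180,65,50,12,"pics/t3.png",proj(t,place(p,W)))
crop(s,360,270,45,65,9,"pics/s3.png",np.r_[proj(s,place(p,W)),proj(s,place(p,W*[1,1,0]+[0,0,.014]))])
E
```

```text
[ 0.59729412 -0.25685732 -0.7922914 ] -45.394953642485376 [[-0.8 -2.1]
 [ 0.  -1.7]
 [-1.   0.4]
 [ 1.9  1.6]
 [-0.7 -2.2]
 [-0.7 -0.4]
 [ 1.7  0.3]
 [ 2.3  1.3]]
```

View pics/t2.png

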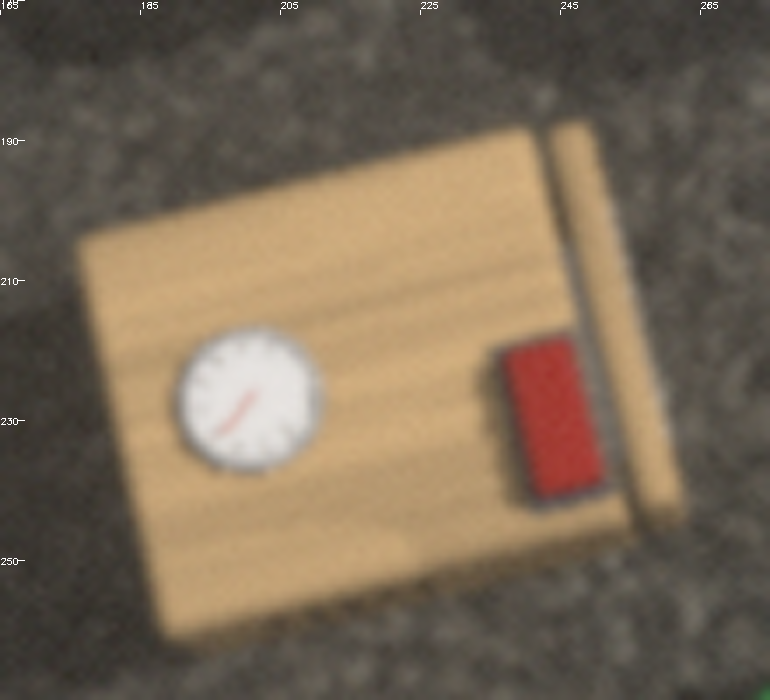

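View pics/t3.png

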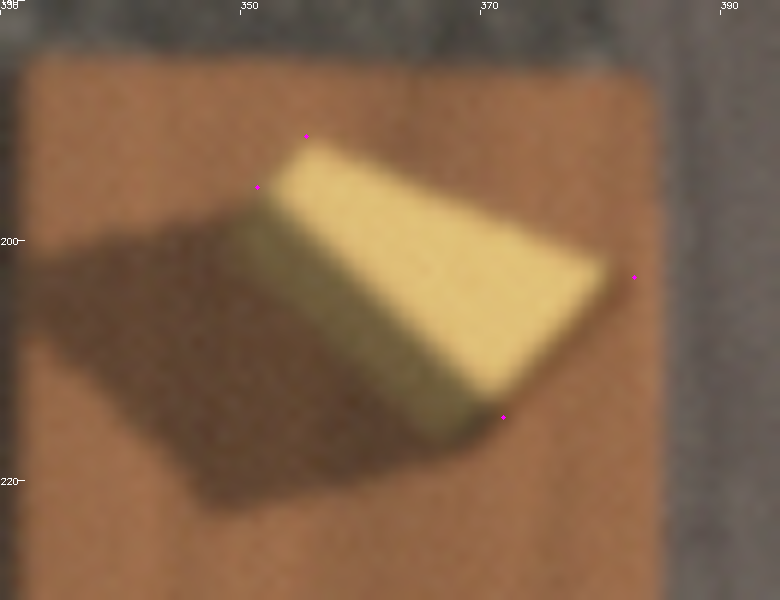

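View pics/s3.png

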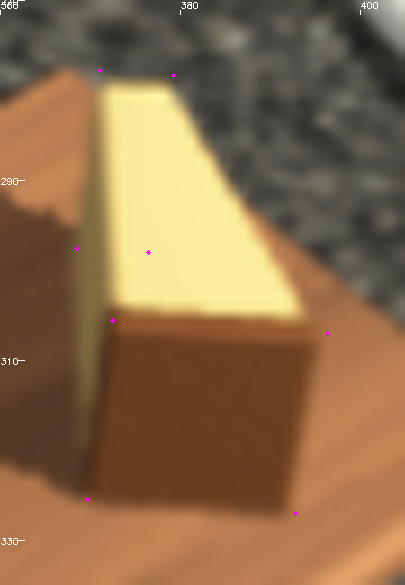

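```bash
python3 - <<'E'
from fit import *
t=cam("top");s=cam("scene")
B=onz(t,[(176.1,204.3),(240.3,188.3),(255.3,245),(188.3,261.4)],.086)
F=onz(t,[(249.3,187.4),(262.9,242.9)],.08)
K=onz(t,[(236.9,220),(246.4,217.9),(251.1,238.9),(242.6,241.1)],.098)
KS=onz(s,[(235,219),(251,208),(258,211.5),(243,224)],.098)
BS=onz(s,[(184.5,205),(227.5,176),(282,200),(241,233.5)],.086)
for n,a in dict(B=B,F=F,K=K,KS=KS,BS=BS).items():
    print(n,a[:,:2].round(4).tolist(),a.mean(0).round(4),[round(float(np.linalg.norm(a[i]-a[(i+1)%len(a)])),4) for i in range(len(a))],[round(float(np.degrees(np.arctan2(*(a[(i+1)%len(a)]-a[i])[1::-1]))),1) for i in range(len(a))])
E
```

```text
B [[0.5918, 0.1697], [0.6256, 0.0263], [0.4979, -0.0059], [0.4645, 0.1405]] [0.545  0.0827 0.086 ] [0.1474, 0.1317, 0.1501, 0.1306] [-76.7, -165.9, 102.9, 13.0]
F [[0.6288, 0.0065], [0.503, -0.0224]] [ 0.5659 -0.0079  0.08  ] [0.1291, 0.1291] [-167.1, 12.9]
K [[0.552, 0.0331], [0.5562, 0.0124], [0.51, 0.0026], [0.5055, 0.021]] [0.5309 0.0173 0.098 ] [0.0212, 0.0473, 0.0189, 0.048] [-78.4, -168.0, 103.6, 14.7]
KS [[0.5049, 0.0185], [0.5481, 0.0267], [0.5514, 0.0092], [0.5072, -0.0032]] [0.5279 0.0128 0.098 ] [0.0439, 0.0178, 0.0458, 0.0218] [10.8, -79.3, -164.2, 96.2]
BS [[0.4644, 0.1327], [0.5886, 0.1638], [0.6202, 0.0216], [0.4964, -0.0107]] [0.5424 0.0769 0.086 ] [0.1281, 0.1457, 0.1279, 0.1469] [14.1, -77.5, -165.4, 102.6]
```

```bash
cat > g.py <<'E'
import sys
from h import *
from scipy.spatial.transform import Rotation as Ro
# usage: g.py x y z yaw  -> increment from commanded pose (approx = measured)
def inc(o,x,y,z,yaw):
    R=Ro.from_euler('xyz',o["tool_rot"],degrees=True)
    d=R.inv().apply(np.array([x,y,z])-o["tool_pos"])
    w=(R.inv()*Ro.from_euler('xyz',[180,0,yaw],degrees=True)).as_rotvec(degrees=True)
    return d,w
if __name__=="__main__":
    o=env.get_obs();print("t",o["time_s"],o["tool_pos"].round(4),o["tool_rot"].round(2),"F",o["force"].round(1),"w",round(float(o["grip_width"]),4),"q",o["qpos"].round(0))
    a=list(map(float,sys.argv[1:]))
    for i in range(0,len(a),4):
        d,w=inc(o,*a[i:i+4]);print(d.round(4),w.round(2))
E
python3 g.py 0.5295 0.0155 0.16 103.2 0.5295 0.0155 0.215 103.2
```

```text
t 0.5 [0.2797 0.5867 0.2225] [180.     0.   154.52] F [-0.   0.1 -0.1] w 0.0869 q [-64.  18.  -4.  83.   1.  79.  -3.]
[-0.4713 -0.4082  0.0626] [ 0.    0.   51.32]
[-0.4713 -0.4082  0.0076] [ 0.    0.   51.32]
```

Emit:
servo_tool --increments '[[[-0.4713, -0.4082, 0.0076, 0, 0, 51.3, -1], [-0.4713, -0.4082, 0.0076, 0, 0, 51.3, -1], [-0.4713, -0.4082, 0.0076, 0, 0, 51.3, -1], [-0.4713, -0.4082, 0.0076, 0, 0, 51.3, -1], [-0.4713, -0.4082, 0.0076, 0, 0, 51.3, -1], [-0.4713, -0.4082, 0.0076, 0, 0, 51.3, -1], [-0.4713, -0.4082, 0.0076, 0, 0, 51.3, -1], [-0.4713, -0.4082, 0.0076, 0, 0, 51.3, -1], [-0.4713, -0.4082, 0.0076, 0, 0, 51.3, -1], [-0.4713, -0.4082, 0.0076, 0, 0, 51.3, -1], [-0.4713, -0.4082, 0.0076, 0, 0, 51.3, -1], [-0.4713, -0.4082, 0.0076, 0, 0, 51.3, -1], [-0.4713, -0.4082, 0.0076, 0, 0, 51.3, -1], [-0.4713, -0.4082, 0.0626, 0, 0, 51.3, -1], [-0.4713, -0.4082, 0.0926, 0, 0, 51.3, -1], [-0.4713, -0.4082, 0.0926, 0, 0, 51.3, -1], [-0.4713, -0.4082, 0.0926, 0, 0, 51.3, -1]]]' --squeeze 20

```text
time_s: 2.2
tool_pos: [0.5296, 0.0156, 0.1306]
tool_rot: [-180.0, 0.0, 103.2]
force: [0.7, -0.2, 1.0]
grip_width: 0.0008
```

```bash
python3 g.py 0.5295 0.0155 0.11 103.2;python3 - <<'E'
from h import *
t=cam("top");s=cam("scene")
crop(s,150,120,200,150,4,"pics/s4.png")
E
```

```text
t 2.2 [0.5296 0.0156 0.1306] [-1.7999e+02  1.0000e-02  1.0323e+02] F [ 0.7 -0.2  1. ] w 0.0008 q [-31.   8.  29. 108.  -4.  65.  12.]
[-0.     -0.0001  0.0206] [-0.01  0.01  0.03]
```

View pics/s4.png

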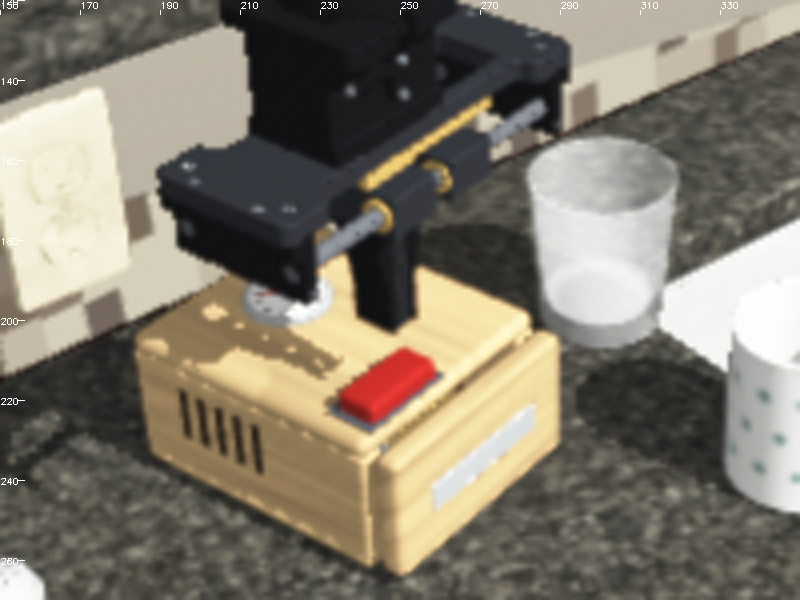

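```bash
python3 - <<'E'
from h import *
s=cam("scene");t=cam("top")
print(proj(s,[[.5296,.0156,.1306],[.5296,.0156,.098]]))
crop(t,190,170,110,85,7,"pics/t4.png",proj(t,[[.5296,.0156,.098]]))
E
```

```text
[[245.77289268 200.24088669]
 [246.67951973 214.47460418]]
```

View pics/t4.png

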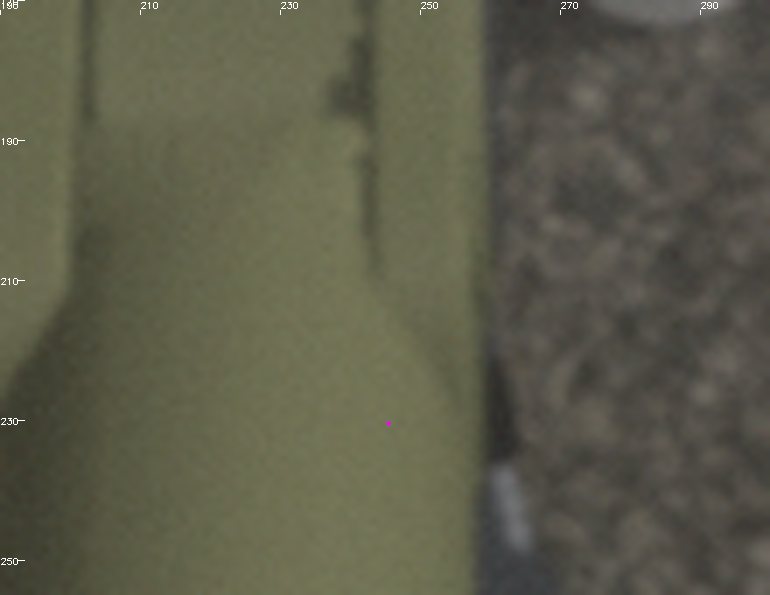

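Emit:
servo_tool --increments '[[[0, 0, 0.025, 0, 0, 0, -1], [0, 0, 0.031, 0, 0, 0, -1], [0, 0, 0.034, 0, 0, 0, -1], [0, 0, 0.036, 0, 0, 0, -1], [0, 0, 0.038, 0, 0, 0, -1], [0, 0, 0.04, 0, 0, 0, -1], [0, 0, 0.04, 0, 0, 0, -1], [0, 0, 0.04, 0, 0, 0, -1]]]'

```text
time_s: 3.2
tool_pos: [0.5302, 0.0157, 0.0905]
tool_rot: [179.9, -0.0, 103.2]
force: [-0.2, 0.9, 4.4]
grip_width: 0.0002
```

```bash
python3 - <<'E'
from h import *
s=cam("scene")
print(env.get_obs()["force"])
crop(s,150,120,200,150,4,"pics/s5.png")
E
```

```text
[-0.06917764  0.93336654  3.47150495]
```

View pics/s5.png

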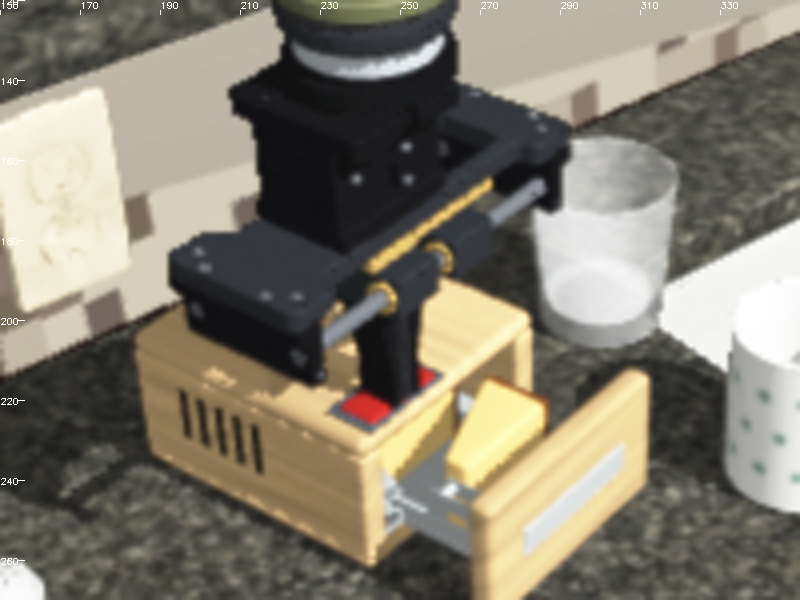

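Emit:
servo_tool --increments '[[[0, 0, -0.04, 0, 0, 0, -1], [0, 0, -0.08, 0, 0, 0, -1], [-0.05, 0, -0.08, 0, 0, -5, -1], [-0.2808, 0.0031, -0.07, 0, 0, -31.4, 1], [-0.2808, 0.0031, -0.07, 0, 0, -31.4, 1], [-0.2808, 0.0031, -0.07, 0, 0, -31.4, 1], [-0.2808, 0.0031, -0.07, 0, 0, -31.4, 1], [-0.2808, 0.0031, -0.07, 0, 0, -31.4, 1], [-0.2808, 0.0031, -0.05, 0, 0, -31.4, 1], [-0.2808, 0.0031, -0.03, 0, 0, -31.4, 1], [-0.2808, 0.0031, -0.03, 0, 0, -31.4, 1], [-0.2808, 0.0031, -0.03, 0, 0, -31.4, 1], [-0.2808, 0.0031, -0.03, 0, 0, -31.4, 1]]]'

```text
time_s: 4.55
tool_pos: [0.5975, -0.257, 0.1211]
tool_rot: [180.0, 0.1, 134.7]
force: [-0.4, 0.1, -0.5]
grip_width: 0.0724
```

```bash
python3 g.py 0.597 -0.257 0.03 134.6; python3 - <<'E'
from h import *
s=cam("scene");t=cam("top")
crop(s,180,150,260,195,3,"pics/s6.png")
crop(t,165,150,230,130,3,"pics/t6.png")
E
```

```text
t 4.55 [ 0.5975 -0.257   0.1211] [1.7995e+02 8.0000e-02 1.3466e+02] F [-0.4  0.1 -0.5] w 0.0724 q [ -6.  25.  34.  91. -15.  68.  76.]
[ 0.0005 -0.0004  0.0911] [0.05 0.08 0.06]
```

View pics/s6.png

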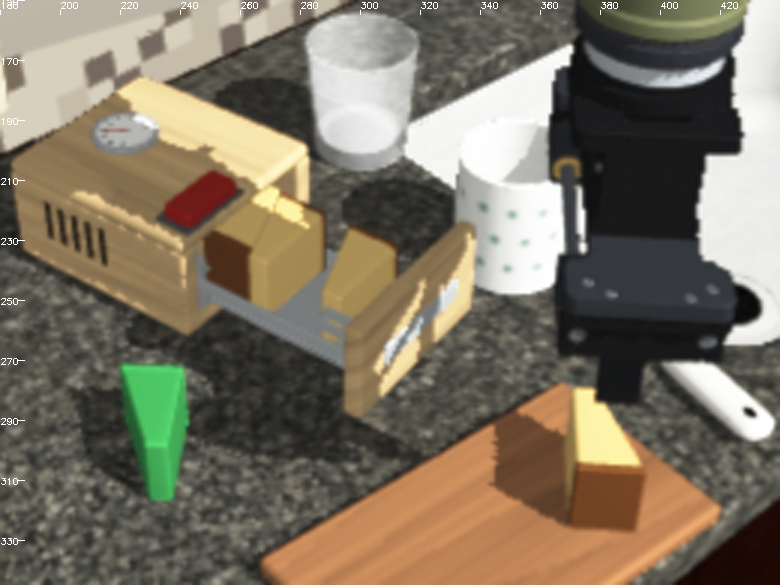

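View pics/t6.png

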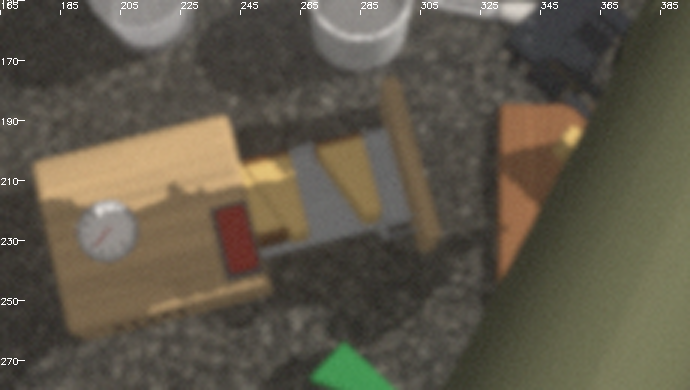

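Emit:
servo_tool --increments '[[[0, 0, 0.02, 0, 0, 0, 1], [0, 0, 0.045, 0, 0, 0, 1], [0, 0, 0.07, 0, 0, 0, 1], [0, 0, 0.091, 0, 0, 0, 1], [0, 0, 0.091, 0, 0, 0, 1]]]'

```text
time_s: 5.15
tool_pos: [0.595, -0.2558, 0.0266]
tool_rot: [-179.9, -0.2, 134.7]
force: [-0.2, 0.8, -0.5]
grip_width: 0.0874
```

```bash
python3 g.py 0.597 -0.257 0.03 134.6; python3 - <<'E'
from h import *
s=cam("scene")
crop(s,320,230,110,100,7,"pics/s7.png")
E
```

```text
t 5.15 [ 0.595  -0.2558  0.0266] [-179.89   -0.24  134.66] F [-0.2  0.8 -0.5] w 0.0874 q [ -4.  30.  32.  96. -18.  60.  79.]
[-0.0022  0.0005 -0.0034] [-0.11 -0.24  0.06]
```

View pics/s7.png

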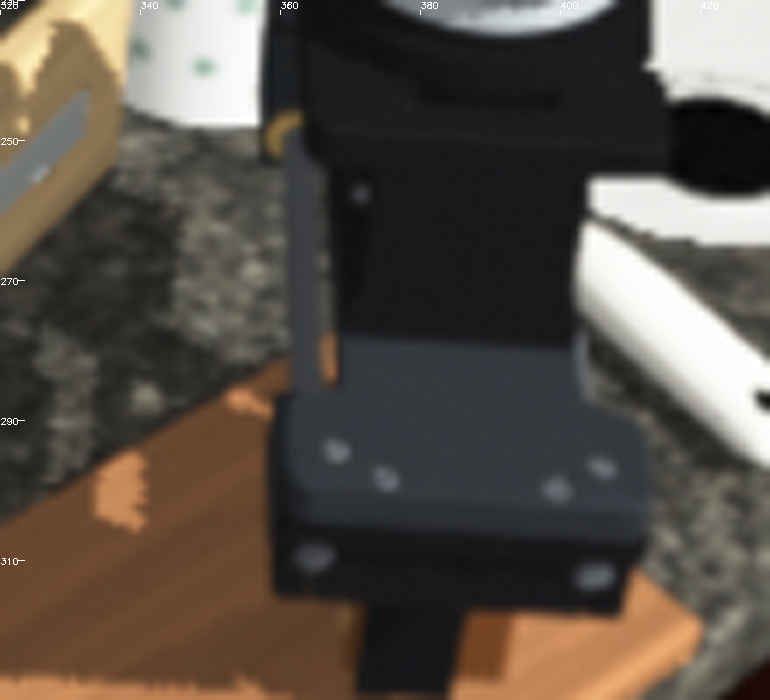

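Emit:
servo_tool --increments '[[[0, 0, 0, 0, 0, 0, 1], [0, 0, 0, 0, 0, 0, 0.5], [0, 0, 0, 0, 0, 0, -1], [0, 0, 0, 0, 0, 0, -1], [0, 0, 0, 0, 0, 0, -1], [0, 0, 0, 0, 0, 0, -1], [0, 0, 0, 0, 0, 0, -1], [0, 0, 0, 0, 0, 0, -1]]]' --squeeze 20

```text
time_s: 6.0
tool_pos: [0.5969, -0.2573, 0.0295]
tool_rot: [180.0, 0.0, 134.6]
force: [-1.3, -0.6, 4.1]
grip_width: 0.0638
```

```bash
python3 g.py 0.597 -0.257 0.03 134.6
```

```text
t 6.0 [ 0.5969 -0.2573  0.0295] [1.7998e+02 2.0000e-02 1.3461e+02] F [-1.3 -0.6  4.1] w 0.0638 q [ -4.  30.  32.  96. -18.  60.  79.]
[ 0.0002  0.0003 -0.0005] [0.02 0.02 0.01]
```

Emit:
servo_tool --increments '[[[0, 0, -0.03, 0, 0, 0, -1], [0, 0, -0.07, 0, 0, 0, -1], [0, 0, -0.11, 0, 0, 0, -1], [0, 0, -0.12, 0, 0, 0, -1], [0, 0, -0.12, 0, 0, 0, -1]]]'

```text
time_s: 6.5
tool_pos: [0.5978, -0.2575, 0.1506]
tool_rot: [179.9, 0.2, 134.6]
force: [-0.6, 0.6, -0.8]
grip_width: 0.0636
```

```bash
python3 g.py 0.597 -0.257 0.15 134.6; python3 - <<'E'
from h import *
s=cam("scene");t=cam("top")
crop(s,225,190,115,110,6,"pics/s8.png")
crop(s,330,180,110,120,5,"pics/s8b.png")
crop(t,225,165,95,85,8,"pics/t8.png")
E
```

```text
t 6.5 [ 0.5978 -0.2575  0.1506] [1.7988e+02 1.7000e-01 1.3462e+02] F [-0.6  0.6 -0.8] w 0.0636 q [ -6.  23.  35.  90. -14.  71.  76.]
[ 0.0009 -0.0002  0.0006] [0.12 0.17 0.02]
```

View pics/s8.png

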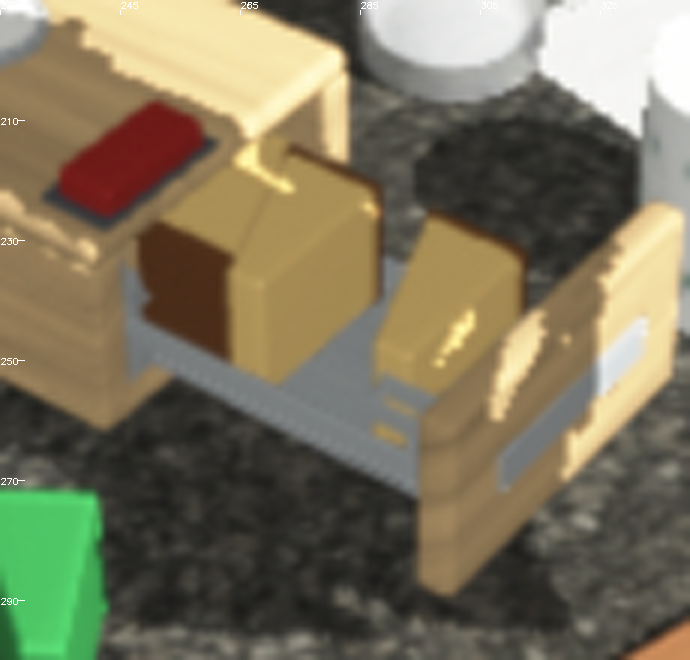

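View pics/s8b.png

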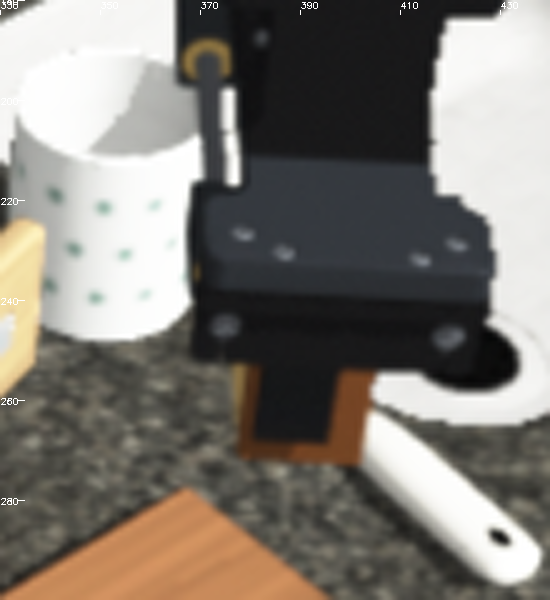

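View pics/t8.png

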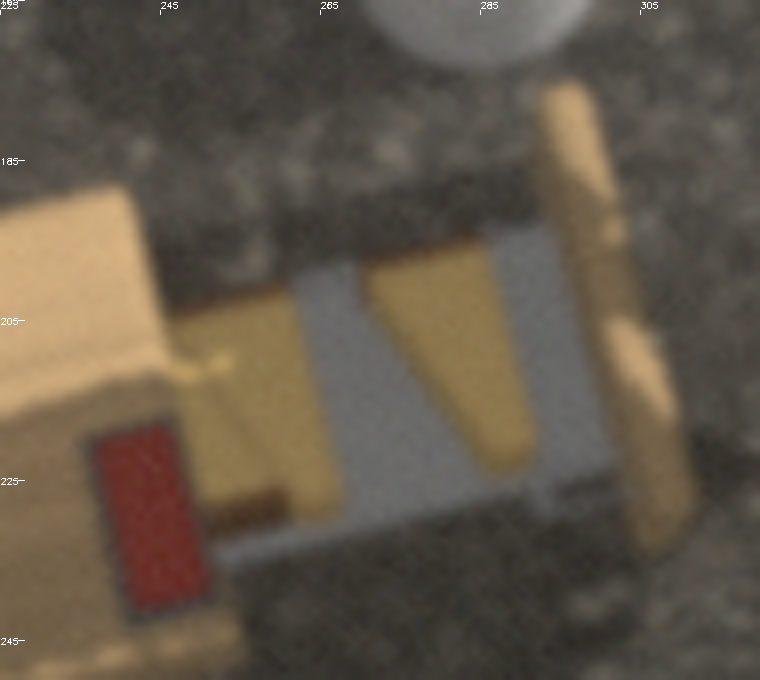

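```bash
cat > m.py <<'E'
from fit import *
t=cam("top");s=cam("scene")
W=np.array(WT(0))*1e-3;W[:,2]=.068
# order thin slant, thin straight, thick straight, thick slant
fT=[(285.6,223.8),(292.1,222.8),(285.9,195),(270,197.8)]
fS=[(288.3,247.5),(293.7,249.5),(312,232.5),(296.7,225.5)]
hT=[(267.8,229.4),(261.6,201)]; hS=[(263.3,233),(269.7,235.8),(288.3,220.8),(273,214.2)]
y0=np.radians(103)
for n,o in dict(front_t=[(t,W,fT)],front_s=[(s,W,fS)],front=[(t,W,fT),(s,W,fS)],third_t=[(t,W[[1,2]],hT)],third_s=[(s,W,hS)],third=[(t,W[[1,2]],hT),(s,W,hS)]).items():
    p,r=fit(o,[.57,-.06,y0]);print(n,p[:2].round(4),np.degrees(p[2]).round(1),r.round(1).tolist())
F=onz(t,[(300,175.6),(311,226)],.08); print("frontpanel",F.round(4),np.degrees(np.arctan2(*(F[0]-F[1])[1::-1])))
E
python3 m.py
```

```text
front_t [ 0.5785 -0.0693] 99.7 [[0.1, -0.2], [-0.3, -0.3], [0.4, 0.1], [-0.1, 0.4]]
front_s [ 0.5801 -0.0721] 104.9 [[-0.8, 0.1], [0.2, 1.0], [1.1, -0.5], [-0.3, -0.6]]
front [ 0.5792 -0.0704] 102.0 [[1.2, -0.6], [0.7, -1.0], [0.3, -0.3], [-0.1, 0.6], [-2.4, -0.5], [-1.7, 0.6], [0.7, -0.2], [-0.2, -0.8]]
third_t [ 0.5644 -0.0142] 101.4 [[-0.1, -0.5], [0.1, 0.5]]
third_s [ 0.5705 -0.0132] 105.0 [[-0.1, 1.1], [-0.4, 1.0], [0.6, -1.3], [0.0, -1.4]]
third [ 0.5681 -0.0146] 103.3 [[0.5, -2.4], [-0.3, -1.1], [-1.0, 1.8], [-1.5, 1.8], [0.4, -0.2], [0.1, -0.6]]
frontpanel [[ 0.6542 -0.1083  0.08  ]
 [ 0.5385 -0.1294  0.08  ]] 10.314187486068612
```

```bash
python3 - <<'E'
from fit import *
s=cam("scene");t=cam("top")
p=[.5978,-.2575,np.radians(-45.4)]
L=np.array([[-.013,-.032,.1351],[.025,-.032,.1351]])
print(proj(s,place(p,L)),proj(s,place([p[0]+.002*np.cos(p[2]),p[1]+.002*np.sin(p[2]),p[2]],L)))
crop(s,365,245,55,40,14,"pics/s9.png",proj(s,place(p,L)))
E
python3 g.py 0.5737 -0.0425 0.15 103.2 0.5737 -0.0425 0.037 103.2
```

```text
[[377.21660434 271.90294314]
 [402.49910871 273.39113404]] [[378.54323472 271.98116506]
 [403.83418067 273.46957051]]
t 6.8 [ 0.5958 -0.2566  0.1469] [-1.7991e+02 -1.6000e-01  1.3462e+02] F [ 0.  -0.  -1.4] w 0.0635 q [ -6.  23.  35.  90. -14.  71.  76.]
[ 0.1679  0.1347 -0.0028] [-0.13 -0.13 31.42]
[0.1676 0.1348 0.1102] [-0.13 -0.13 31.42]
```

View pics/s9.png

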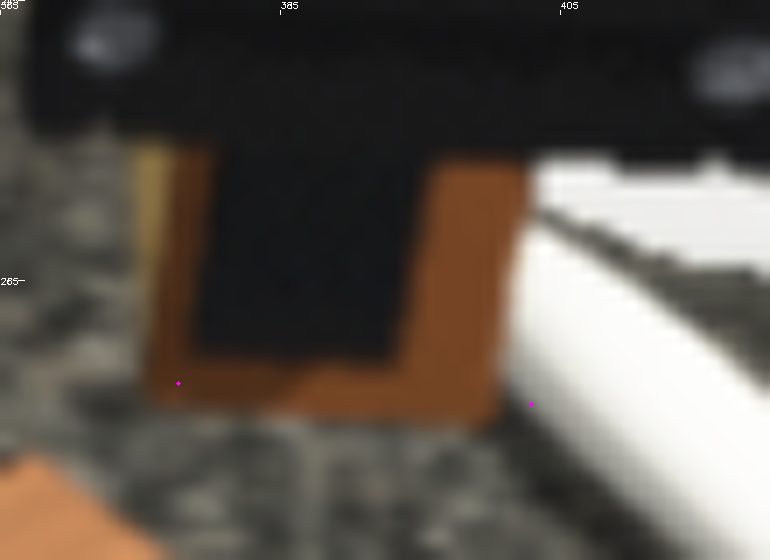

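Emit:
servo_tool --increments '[[[0.03, 0.022, 0, 0, 0, 5, -1], [0.06, 0.045, 0, 0, 0, 11, -1], [0.09, 0.07, 0, 0, 0, 17, -1], [0.12, 0.095, 0, 0, 0, 23, -1], [0.145, 0.115, 0, 0, 0, 28, -1], [0.16, 0.127, 0, 0, 0, 31.4, -1], [0.167, 0.132, 0.01, 0, 0, 31.4, -1], [0.169, 0.134, 0.02, 0, 0, 31.4, -1], [0.169, 0.134, 0.03, 0, 0, 31.4, -1], [0.169, 0.134, 0.04, 0, 0, 31.4, -1], [0.169, 0.134, 0.04, 0, 0, 31.4, -1], [0.169, 0.134, 0.04, 0, 0, 31.4, -1], [0.169, 0.134, 0.04, 0, 0, 31.4, -1], [0.169, 0.134, 0.04, 0, 0, 31.4, -1], [0.169, 0.134, 0.04, 0, 0, 31.4, -1], [0.169, 0.134, 0.04, 0, 0, 31.4, -1]]]'

```text
time_s: 8.4
tool_pos: [0.5736, -0.0427, 0.1093]
tool_rot: [180.0, -0.0, 103.2]
force: [-0.4, -0.4, -0.8]
grip_width: 0.0636
```

```bash
python3 - <<'E'
from fit import *
s=cam("scene")
o=env.get_obs();P=o["tool_pos"];print(o["time_s"],P,o["tool_rot"])
zb=P[2]-.0155
p=[P[0],P[1],np.radians(-76.8)]
L=np.array([[1,32,0],[-13,32,0],[-13,-32,0],[25,-32,0]])*1e-3
a=proj(s,place(p,L+[0,0,zb])); 
b=proj(s,place([.5737,-.0425,p[2]],L+[0,0,.068]))
print(a.round(1),b.round(1))
crop(s,225,170,115,110,6,"pics/s10.png",np.r_[a,b])
t=cam("top");crop(t,225,165,95,85,8,"pics/t10.png")
E
```

```text
8.45 [ 0.57356221 -0.04266933  0.10919173] [ 1.79971616e+02 -3.09112223e-03  1.03227274e+02]
[[295.4 213.3]
 [289.4 210.7]
 [268.5 227.6]
 [285.3 235.4]] [[295.3 224. ]
 [289.4 221.3]
 [268.9 238.4]
 [285.4 246.3]]
```

View pics/s10.png

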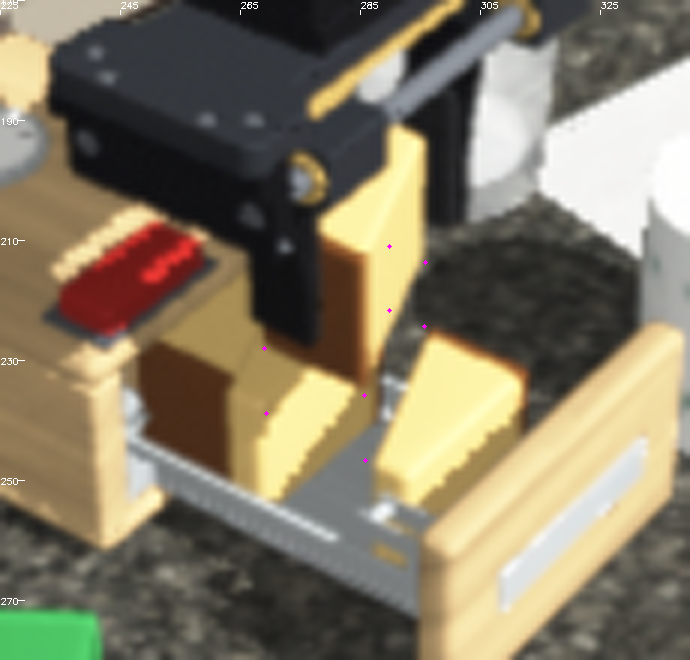

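View pics/t10.png

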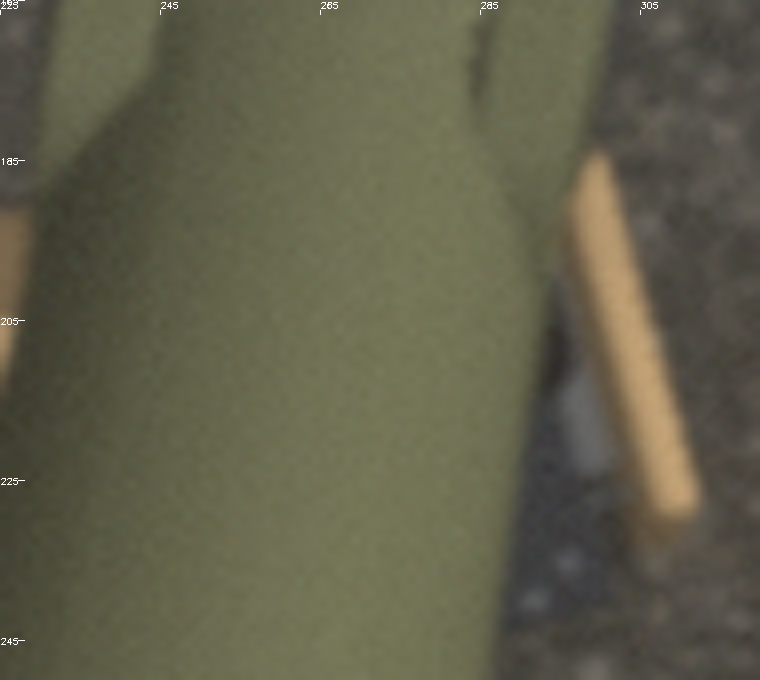

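```bash
python3 - <<'E'
from fit import *
s=cam("scene")
g=[.5737,-.0425,np.radians(103.2)]
L=lambda x:np.array([[x+1,32,68],[x-13,32,68],[x-13,-32,68],[x+25,-32,68]])*1e-3
for x,q in((-28.5,[(288.3,247.5),(293.7,249.5),(312,232.5),(296.7,225.5)]),(28.5,[(263.3,233),(269.7,235.8),(288.3,220.8),(273,214.2)])):
    e=np.array(q)-proj(s,place(g,L(x)));print(e.round(1),e.mean(0))
print(proj(s,place(g,[[0,0,.068],[.005,0,.068],[0,.005,.068],[0,0,.073]])))
crop(s,255,190,70,75,8,"pics/s11.png",np.r_[proj(s,place(g,L(-28.5))),proj(s,place(g,L(28.5)))])
E
```

```text
[[ 1.8  0.6]
 [ 1.  -0.4]
 [-0.8  0.7]
 [ 0.3  1.1]] [0.58430419 0.50520058]
[[ 1.4 -2. ]
 [ 1.9 -2.1]
 [-0.1 -0. ]
 [ 0.2  0.4]] [ 0.8312665  -0.93670667]
[[284.88612164 232.23116734]
 [282.75665805 231.23934119]
 [283.2854443  233.58704839]
 [284.86972615 230.15248157]]
```

View pics/s11.png

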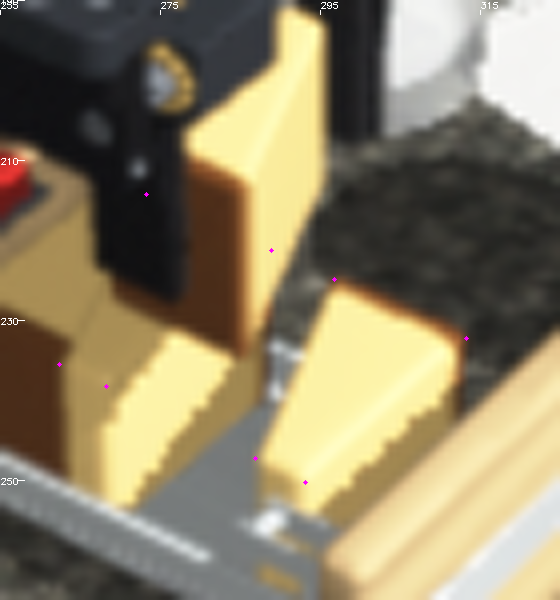

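Emit:
servo_tool --increments '[[[-0.0005, 0.0007, 0.01, 0, 0, 0, -1], [-0.0005, 0.0007, 0.02, 0, 0, 0, -1], [-0.0005, 0.0007, 0.027, 0, 0, 0, -1], [-0.0005, 0.0007, 0.034, 0, 0, 0, -1], [-0.0005, 0.0007, 0.034, 0, 0, 0, -1], [-0.0005, 0.0007, 0.034, 0, 0, 0, -1]]]'

```text
time_s: 9.15
tool_pos: [0.5742, -0.0432, 0.0747]
tool_rot: [-180.0, 0.0, 103.2]
force: [-0.4, 0.7, -0.7]
grip_width: 0.0637
```

```bash
python3 - <<'E'
from h import *
s=cam("scene")
print(env.get_obs()["force"])
crop(s,245,190,80,75,8,"pics/s12.png")
E
```

```text
[-0.11270354 -0.26520669 -0.57276739]
```

View pics/s12.png

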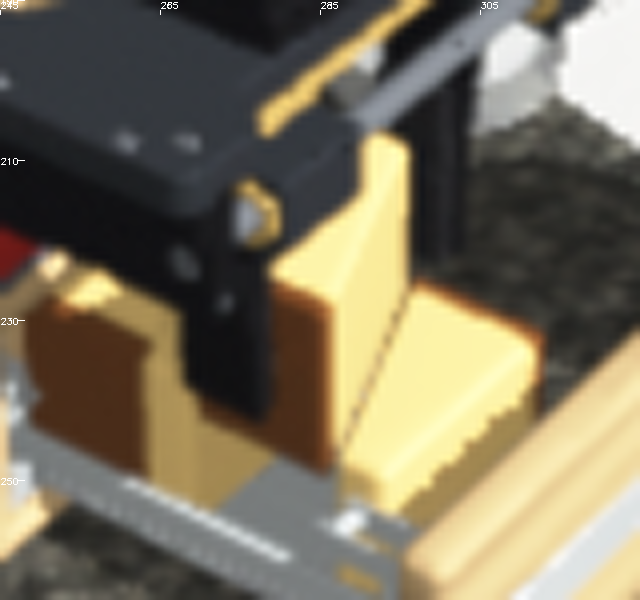

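Emit:
servo_tool --increments '[[[0.0007, 0, 0.008, 0, 0, 0, -1], [0.0007, 0, 0.016, 0, 0, 0, -1], [0.0007, 0, 0.024, 0, 0, 0, -1], [0.0007, 0, 0.031, 0, 0, 0, -1], [0.0007, 0, 0.035, 0, 0, 0, -1], [0.0007, 0, 0.037, 0, 0, 0, -1], [0.0007, 0, 0.037, 0, 0, 0, -1], [0.0007, 0, 0.037, 0, 0, 0, -1]]]'

```text
time_s: 10.0
tool_pos: [0.5741, -0.0425, 0.038]
tool_rot: [-180.0, 0.0, 103.2]
force: [0.4, 0.1, -0.2]
grip_width: 0.0638
```

```bash
python3 g.py 0.574 -0.043 0.0355 103.2; python3 - <<'E'
from h import *
s=cam("scene")
crop(s,245,190,80,75,8,"pics/s13.png")
E
```

```text
t 10.0 [ 0.5741 -0.0425  0.038 ] [-180.      0.    103.21] F [ 0.4  0.1 -0.2] w 0.0638 q [-27.  21.  34. 106. -14.  57.  26.]
[-0.0005 -0.0002  0.0025] [-0.    0.    0.01]
```

View pics/s13.png

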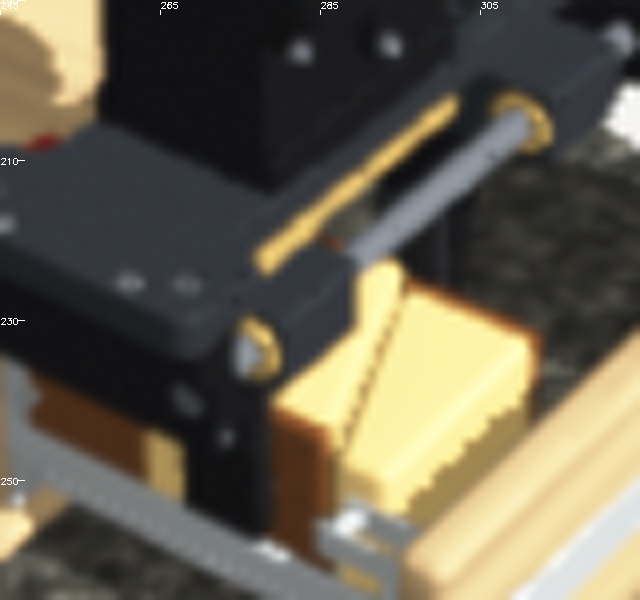

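Emit:
servo_tool --increments '[[[0, 0, 0.001, 0, 0, 0, -1], [0, 0, 0.002, 0, 0, 0, -1], [0, 0, 0.002, 0, 0, 0, -1], [0, 0, 0.002, 0, 0, 0, 0.55], [0, 0, 0.002, 0, 0, 0, 0.65], [0, 0, 0.002, 0, 0, 0, 0.75], [0, 0, 0.002, 0, 0, 0, 0.75], [0, 0, 0.002, 0, 0, 0, 0.75]]]'

```text
time_s: 10.85
tool_pos: [0.5741, -0.0424, 0.036]
tool_rot: [180.0, -0.0, 103.2]
force: [0.0, -0.7, 0.6]
grip_width: 0.0758
```

Emit:
servo_tool --increments '[[[0, 0, -0.01, 0, 0, 0, 0.75], [0, 0, -0.025, 0, 0, 0, 0.75], [0, 0, -0.05, 0, 0, 0, 0.75], [0, 0, -0.09, 0, 0, 0, 0.75], [0, 0, -0.12, 0, 0, 0, 0.75], [-0.05, 0, -0.12, 0, 0, 0, -1], [-0.1, 0, -0.12, 0, 0, 0, -1], [-0.14, 0, -0.12, 0, 0, 0, -1], [-0.14, 0, -0.12, 0, 0, 0, -1]]]'

```text
time_s: 11.75
tool_pos: [0.6055, -0.1874, 0.1582]
tool_rot: [179.9, 0.4, 102.7]
force: [-0.6, -1.1, 0.1]
grip_width: 0.0523
```

```bash
python3 - <<'E'
from h import *
s=cam("scene");t=cam("top")
o=env.get_obs();print(o["time_s"],o["tool_pos"],o["tool_rot"])
crop(s,215,170,140,115,5,"pics/s14.png")
crop(t,225,165,95,85,8,"pics/t14.png")
E
```

```text
11.85 [ 0.60604736 -0.1801236   0.1571432 ] [1.79942118e+02 2.83230995e-02 1.03051136e+02]
```

View pics/s14.png

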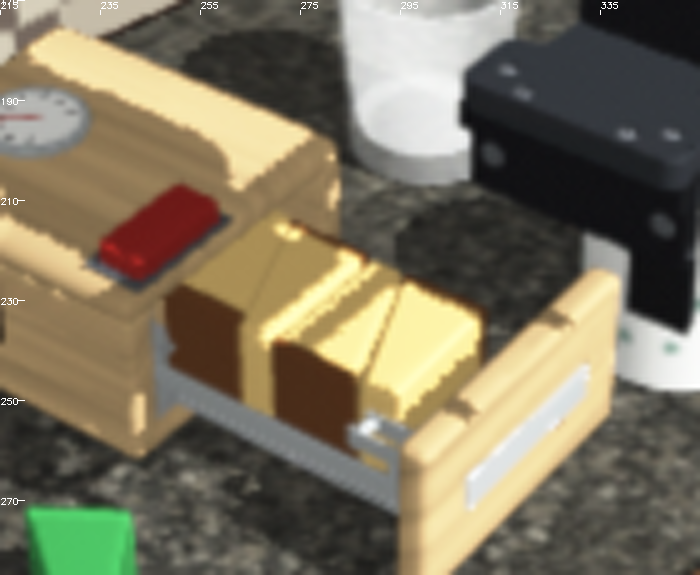

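View pics/t14.png

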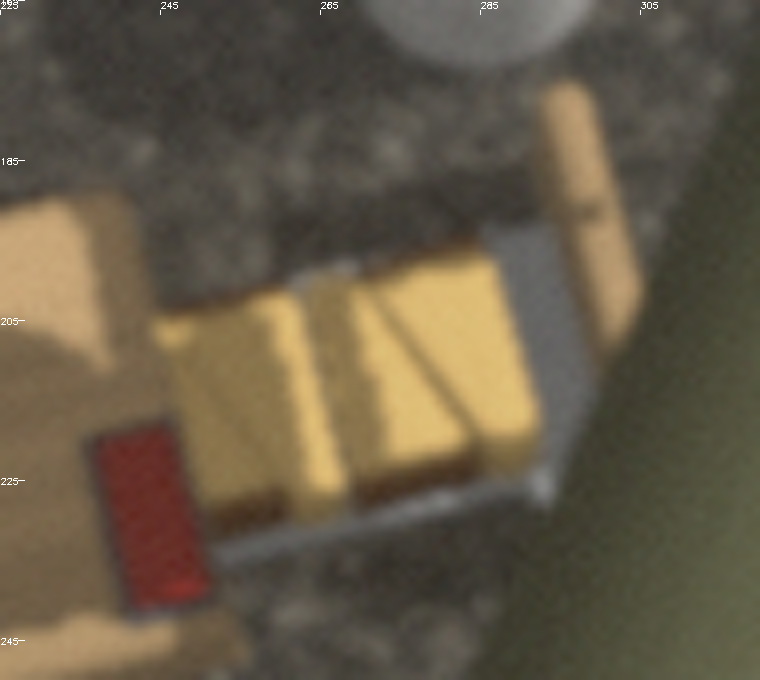

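Emit:
servo_tool --increments '[[[0, 0, 0.03, 0, 0, 0, -1], [0, 0, 0.07, 0, 0, 0, -1], [0, 0, 0.105, 0, 0, 0, -1], [0, 0, 0.118, 0, 0, 0, -1], [0.01, 0, 0.118, 0, 0, 0, -1], [0.025, 0, 0.118, 0, 0, 0, -1], [0.035, 0, 0.118, 0, 0, 0, -1], [0.042, 0, 0.118, 0, 0, 0, -1], [0.042, 0, 0.118, 0, 0, 0, -1]]]'

```text
time_s: 12.75
tool_pos: [0.5973, -0.1356, 0.0391]
tool_rot: [179.9, -0.0, 103.4]
force: [-0.2, -0.1, -0.4]
grip_width: 0.0007
```

```bash
python3 - <<'E'
from h import *
s=cam("scene")
o=env.get_obs();print(o["time_s"],o["tool_pos"],o["tool_rot"],o["force"])
crop(s,215,170,160,120,5,"pics/s15.png")
E
```

```text
12.8 [ 0.59709416 -0.13681507  0.03892773] [1.79902550e+02 1.43960118e-03 1.03309061e+02] [-0.35038273 -0.69785167  0.75690712]
```

View pics/s15.png

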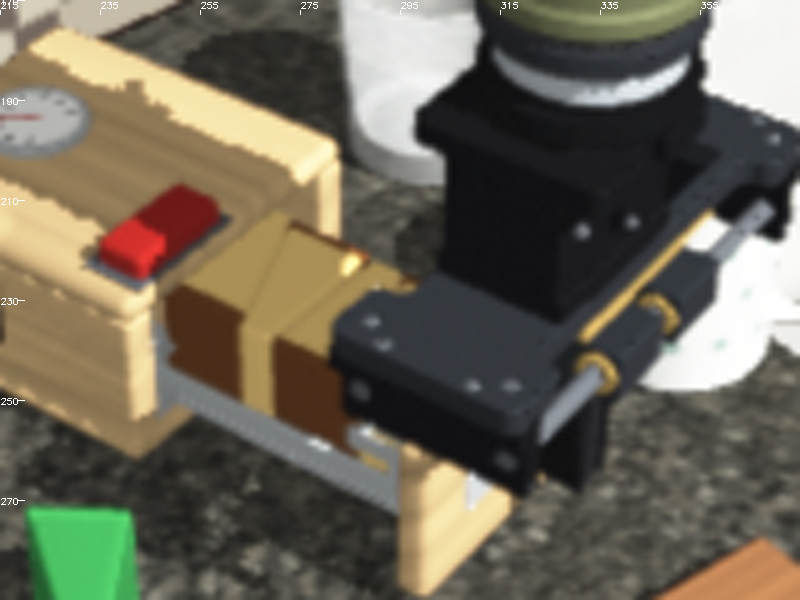

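Emit:
servo_tool --increments '[[[0.003, 0, 0, 0, 0, 0, -1], [0.006, 0, 0, 0, 0, 0, -1], [0.01, 0, 0, 0, 0, 0, -1], [0.015, 0, 0, 0, 0, 0, -1], [0.021, 0, 0, 0, 0, 0, -1], [0.027, 0, 0, 0, 0, 0, -1], [0.033, 0, 0, 0, 0, 0, -1], [0.039, 0, 0, 0, 0, 0, -1], [0.045, 0, 0, 0, 0, 0, -1], [0.051, 0, 0, 0, 0, 0, -1], [0.057, 0, 0, 0, 0, 0, -1], [0.063, 0, 0, 0, 0, 0, -1], [0.069, 0, 0, 0, 0, 0, -1], [0.075, 0, 0, 0, 0, 0, -1], [0.081, 0, 0, 0, 0, 0, -1], [0.087, 0, 0, 0, 0, 0, -1], [0.093, 0, 0, 0, 0, 0, -1], [0.098, 0, 0, 0, 0, 0, -1], [0.102, 0, 0, 0, 0, 0, -1], [0.104, 0, 0, 0, 0, 0, -1]]]'

```text
time_s: 14.8
tool_pos: [0.5722, -0.037, 0.038]
tool_rot: [-179.9, 0.0, 103.2]
force: [0.2, -6.5, 0.2]
grip_width: 0.0003
```

```bash
python3 - <<'E'
from h import *
s=cam("scene")
o=env.get_obs();print(o["time_s"],o["tool_pos"],o["tool_rot"],o["force"])
crop(s,175,150,160,120,5,"pics/s16.png")
E
```

```text
14.85 [ 0.57208116 -0.03657412  0.03797846] [-1.79944032e+02  2.48200156e-02  1.03234008e+02] [-0.64843103 -5.80817651  0.18784188]
```

View pics/s16.png

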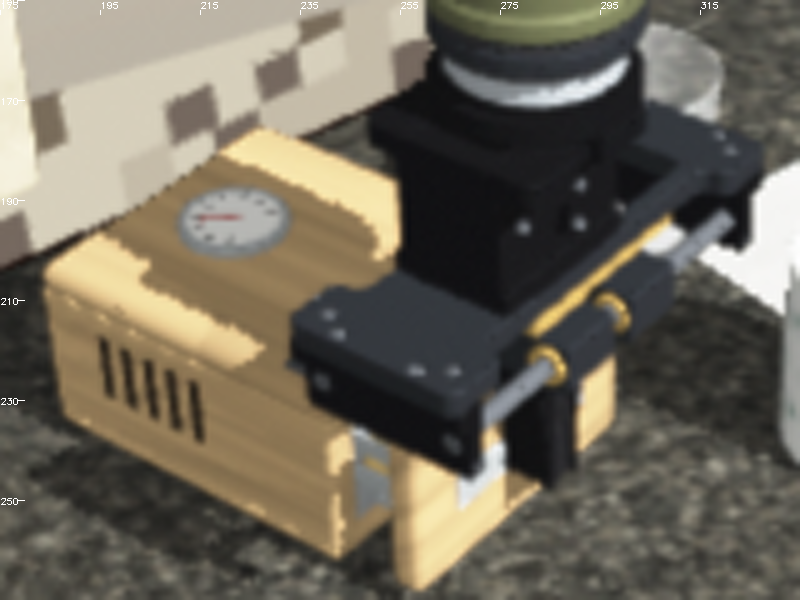

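Emit:
servo_tool --increments '[[[0.003, 0, 0, 0, 0, 0, -1], [0.006, 0, 0, 0, 0, 0, -1], [0.009, 0, 0, 0, 0, 0, -1], [0.012, 0, 0, 0, 0, 0, -1], [0.015, 0, 0, 0, 0, 0, -1], [0.017, 0, 0, 0, 0, 0, -1], [0.019, 0, 0, 0, 0, 0, -1], [0.02, 0, 0, 0, 0, 0, -1]]]'

```text
time_s: 15.65
tool_pos: [0.5678, -0.0189, 0.038]
tool_rot: [-180.0, 0.1, 103.1]
force: [1.0, -6.6, 0.2]
grip_width: 0.0008
```

Emit:
servo_tool --increments '[[[0.001, 0, 0, 0, 0, 0, -1], [0.002, 0, 0, 0, 0, 0, -1], [0.003, 0, 0, 0, 0, 0, -1], [0.004, 0, 0, 0, 0, 0, -1]]]'

```text
time_s: 16.05
tool_pos: [0.5668, -0.0144, 0.038]
tool_rot: [-180.0, 0.1, 103.2]
force: [0.7, -7.7, 0.4]
grip_width: 0.0003
```

Emit:
servo_tool --increments '[[[0.001, 0, 0, 0, 0, 0, -1], [0.002, 0, 0, 0, 0, 0, -1], [0.003, 0, 0, 0, 0, 0, -1], [0.004, 0, 0, 0, 0, 0, -1]]]'

```text
time_s: 16.45
tool_pos: [0.5665, -0.0132, 0.0381]
tool_rot: [-180.0, 0.3, 103.1]
force: [3.2, -11.8, -2.0]
grip_width: 0.0004
```

Emit:
servo_tool --increments '[[[0.001, 0, 0, 0, 0, 0, -1], [0.002, 0, 0, 0, 0, 0, -1], [0.003, 0, 0, 0, 0, 0, -1]]]'

```text
time_s: 16.75
tool_pos: [0.5665, -0.0132, 0.0381]
tool_rot: [179.9, 0.5, 103.0]
force: [5.3, -17.9, -4.7]
grip_width: 0.0007
```

```bash
python3 - <<'E'
from h import *
s=cam("scene")
o=env.get_obs();print(o["time_s"],o["tool_pos"],o["tool_rot"],o["force"])
crop(s,175,150,160,120,5,"pics/s17.png")
E
```

```text
16.8 [ 0.56647295 -0.01318744  0.0381449 ] [179.94284788   0.50802921 103.01135059] [  4.35424202 -16.9136485   -2.86833656]
```

View pics/s17.png

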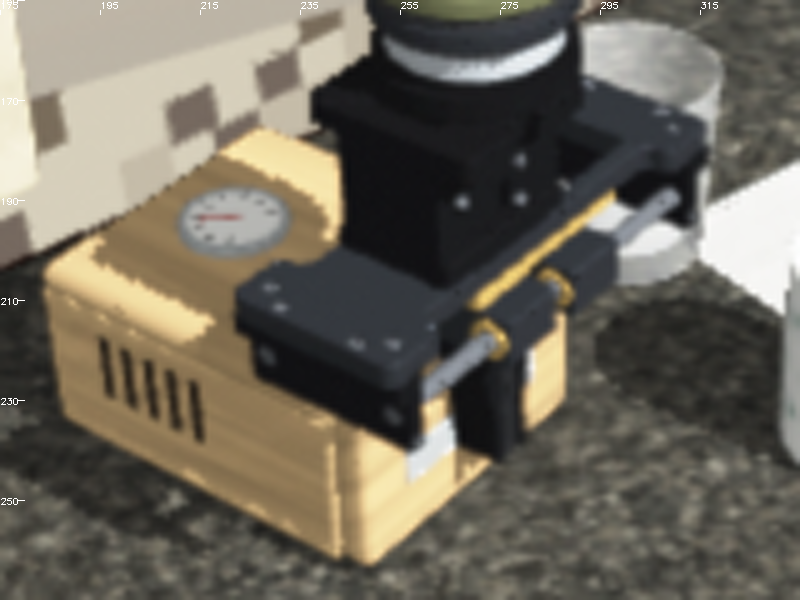

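Emit:
servo_tool --increments '[[[-0.005, 0, 0, 0, 0, 0, -1], [-0.01, 0, 0, 0, 0, 0, -1], [-0.02, 0, 0, 0, 0, 0, -1], [-0.035, 0, 0, 0, 0, 0, -1], [-0.065, 0, 0, 0, 0, 0, -1], [-0.1, 0, -0.01, 0, 0, 0, -1], [-0.14, 0, -0.05, 0, 0, 0, -1], [-0.18, 0, -0.1, 0, 0, 0, -1], [-0.2, 0, -0.14, 0, 0, 0, -1], [-0.2, 0, -0.14, 0, 0, 0, -1], [-0.2, 0, -0.14, 0, 0, 0, -1], [-0.2, 0, -0.14, 0, 0, 0, -1], [-0.2, 0, -0.14, 0, 0, 0, -1]]]'

```text
time_s: 18.1
tool_pos: [0.6106, -0.1981, 0.1755]
tool_rot: [-179.8, -0.2, 103.4]
force: [-0.3, -0.4, -0.2]
grip_width: 0.0012
```

```bash
python3 - <<'E'
from h import *
s=cam("scene");t=cam("top")
o=env.get_obs();print(o["time_s"],o["tool_pos"],o["force"])
crop(s,170,120,260,195,3,"pics/s18.png")
crop(t,165,120,230,170,3,"pics/t18.png")
E
```

```text
18.2 [ 0.61066212 -0.19882474  0.17596282] [ 0.46582731  0.75916959 -0.10416107]
```

View pics/s18.png

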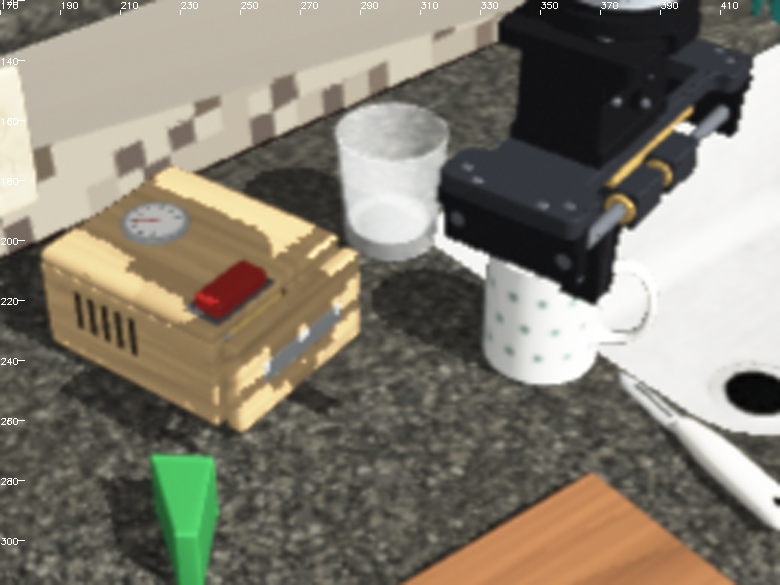

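View pics/t18.png

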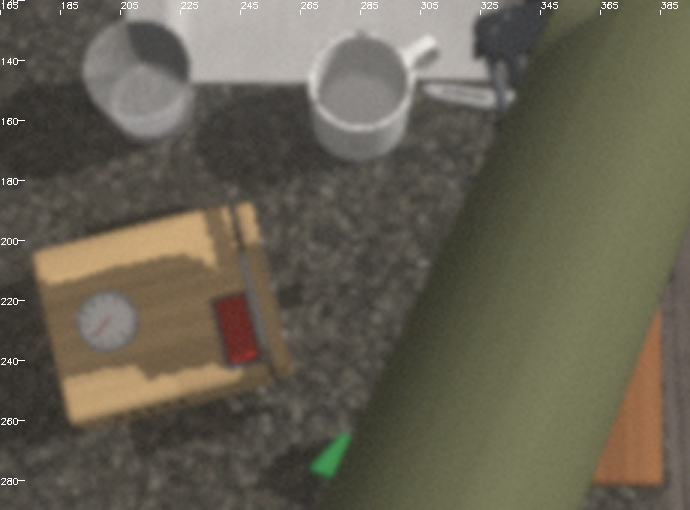

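Emit:
servo_tool --increments '[[[0, 0, -0.02, 0, 0, 0, -1], [0, 0, -0.02, 0, 0, 0, -1], [0, 0, -0.02, 0, 0, 0, -1], [0, 0, -0.02, 0, 0, 0, -1], [0, 0, -0.02, 0, 0, 0, -1], [0, 0, -0.02, 0, 0, 0, -1], [0, 0, -0.02, 0, 0, 0, -1], [0, 0, -0.02, 0, 0, 0, -1], [0, 0, -0.02, 0, 0, 0, -1], [0, 0, -0.02, 0, 0, 0, -1]]]'

```text
time_s: 19.2
tool_pos: [0.6113, -0.2011, 0.198]
tool_rot: [180.0, -0.0, 103.2]
force: [1.0, 0.1, -0.8]
grip_width: 0.0004
```

```bash
python3 - <<'E'
from h import *
s=cam("scene")
a=cv2.imread("pics/scene0.png");f=s["frame"]
crop(s,170,170,130,95,6,"pics/s19.png")
print(env.sign_off())
E
```

```text
the job is handed in; nothing more can be done
None
```

View pics/s19.png

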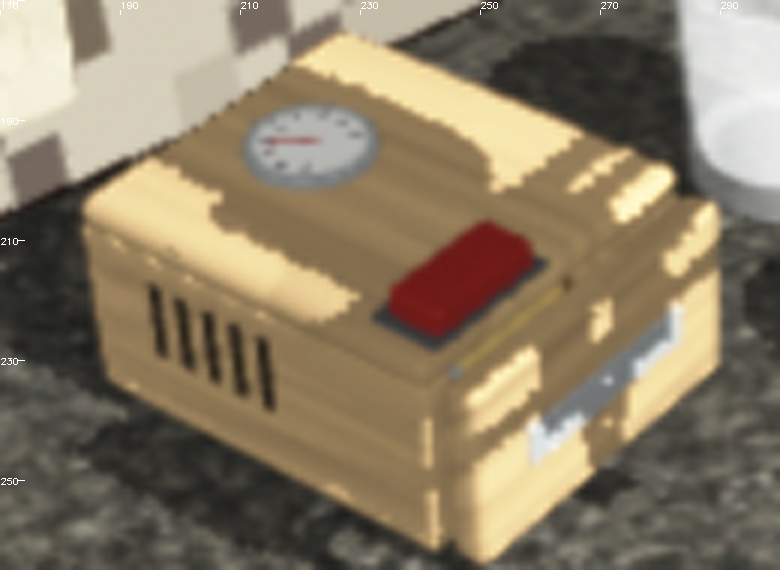

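The wedge is put away and the drawer is shut; I handed the job in at about 19 s. I pressed the red key so the drawer popped out, then laid the yellow wedge from the board in the gap with its thick end opposite its neighbours'. I pushed the drawer to its hard stop, where the arm stopped moving and the force reached about 18 N, then backed off.

- **Drawer:** over a second after I let go it was still closed. The last picture shows the front flush and the key up, just as at the start.
- **Wedges:** before closing, both cameras showed the new wedge level between the others, with the three wedges I could see in their places. I could not see inside after it shut.
- **Bystanders:** the mug, glass and peeler looked unmoved in the last wide pictures. The arm hid part of the peeler in the top view. I did not compare any of them numerically.
- **Disagreement:** the two cameras differed by up to about 6 mm in places. I corrected the placing using the scene camera.

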